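# Ratchet the pole-foot nut tight between the housings of a plasma separator

### The job

The hexagon nut that holds the bag-pole foot on the separator's deck has worked loose. Take the ring wrench from the blue tray and tighten the nut clockwise in short strokes between the pump and valve housings, easing the wrench off and gently reseating it for each new bite, until its spring washer is firmly squeezed, but do not overtighten it or lean hard on the housings. Turn the nut only with the wrench, then lay the wrench back across the tray's two rests, and leave everything else where it is.

Things in the scene. Friction and masses are not known exactly. Their poses are not given: they have to be found in the camera images.
- wrench: short steel ring wrench, 182 mm, 0.26 kg. Origin on the ring's axis at its underside; z up, handle to -x. Ring 15 mm high, 44 mm outside; six-sided hole 31.6 mm across flats, corners on its x axis and every 60 deg. Handle 16 mm wide, 10 mm thick, underside 2.5 mm above the ring's, to x = -160 mm (round end 22 mm wide). Best gripped across the handle at x = -85 mm.
- nut: oiled brass hexagon nut, 30 mm across flats, 16 mm high, bevelled top. Origin on its axis at its underside; z up; corners on its x axis and every 60 deg, so the ring goes on where wrench yaw minus nut yaw is a multiple of 60 deg, with about 6 deg play. Tightens clockwise seen from above. Turns with a drag of 0.12 N m for an unknown 1.8 to 2.5 rad until it meets the spring washer under it.
- washer (a joint): turn of the nut (rad) since it met its spring washer, 0 until then. Meeting it is felt as a step from 0.12 to 0.6 N m, then 2 N m more per rad; the thread holds itself when let go. Firmly squeezed: above 0.07 (about 0.75 N m); overtightened: above 0.30 (about 1.2 N m).
- machine: white plasma separator, 445 x 400 mm, fixed. Origin on the table straight below the nut; operator's side to its -x. Deck 85 mm high; flat grey centrifuge cover on it, 6 mm high, -x of the nut; empty pole socket 36 mm wide, 155 mm high at x = 60 mm; console from x = 110 mm, 150 mm high. The seated handle fits only towards -x, about 40 deg either way of it, before its end meets a housing.
- pump_housing: white housing with three black pump heads, left (+y) of the swing; 245 x 85 x 65 mm on the deck, pump heads up to 83 mm above the deck. Origin: under its middle on the deck; the face to the wrench lies at its y = -42.5 mm, 115 mm from the nut's axis.
- valve_housing: white housing with black line clamps and a brown sensor block, right (-y) of the swing; 245 x 85 x 65 mm on the deck, clamps up to 81 mm above the deck. Origin: under its middle on the deck; the face to the wrench lies at its y = +42.5 mm, 115 mm from the nut's axis.
- tray: blue service tray, fixed, 260 x 120 mm, rim 18 mm high. Origin under its middle, long side along x. Two black rubber rests, 12 mm wide, 90 mm long (y), tops 30 mm above the table, at x = -65 and +33 mm. At the start the wrench lies along x, handle across both rests, its origin near x = 75, y = 0, z = 27.5 mm; it must lie so again.
- flat_washer: loose steel washer, 37 mm wide, 4 mm thick, lying in the tray; leave alone
- parts_box: grey box of small parts, 200 x 140 x 45 mm, fixed; it stands on the side of the machine where the tray is not
- pencil: pencil, 120 mm long, lying on the deck's front edge before the pump housing; leave alone
- screwdriver: screwdriver with orange handle lying on the table before the machine, left; leave alone
- spray_bottle: white bottle, 64 mm wide, 170 mm high, standing beside the machine, left; leave alone
- tape_roll: roll of paper tape, 84 mm wide, 25 mm high, on the table before the machine, right; leave alone
- forceps: steel forceps, 160 mm long, lying beside the machine, right; leave alone
- boss (a point): centre of the flat top of the round aluminium boss under the nut, 58 mm wide, fixed. A fully seated ring rests on it, 4 mm below the nut's underside, around the 30 mm wide spring washer. The nut's 20 mm stud ends 30 mm above this point.

How it is judged:
On the way, in this order (a step that is already met when the one before it is completed fails the run):
1. the wrench's ring is fully down over the nut (horizontal distance between wrench and nut below 0.004 m and z of wrench in the frame of nut below 0.002 m), for 0.1 s.
2. with the ring on it, the nut is turned on until its spring washer is firmly squeezed (value of joint washer above 0.07 rad and horizontal distance between wrench and nut below 0.004 m), for 0.1 s.
At the end, for the whole second after the job is handed in: Spring washer squeezed (joint washer above 0.07); the wrench lies still and flat across both tray rests as at the start: origin 60 to 95 mm along the tray's x, within 35 mm of its middle line, 22 to 33 mm above its underside, handle within 0.35 rad of the tray's length (value of joint washer above 0.07 rad and x of wrench in the frame of tray between 0.06 and 0.095 m and y of wrench in the frame of tray between -0.035 and 0.035 m and z of wrench in the frame of tray between 0.022 and 0.033 m and angle between the x axis of wrench and the x axis of tray, either way round below 0.35 rad and angle between wrench's own z axis and vertical below 0.1 rad and linear speed of wrench below 0.02 m/s); the robot touches nothing.
It fails at once if the nut is overtightened (joint washer above 0.30 rad) (value of joint washer above 0.3 rad).
It fails at once if the ring is jammed on or dragged off the nut: pressed on it with more than 40 N while not fully down (contact force between wrench and nut above 40 N and z of wrench in the frame of nut above 0.003 m).
It fails at once if the fingers touch the nut with more than 3 N: it is turned with the wrench (contact force between the fingers and nut above 3 N).
It fails at once if the wrench, gripper or arm presses on a housing with more than 20 N (contact force between any of wrench, the arm, the fingers and pump_housing above 20 N or contact force between any of wrench, the arm, the fingers and valve_housing above 20 N).
It fails at once if a bystander is moved by more than 30 mm (distance of any of flat_washer, pencil, screwdriver, spray_bottle, tape_roll, forceps from where it was at the start of the episode above 0.03 m).
It also fails if it takes over 72 s, if anything falls off the work surface, if the arm or the gripper's body presses on something with over 40 N, if the wrist force passes 120 N, or if a joint passes its speed limit or range.

### The arm

A 6-joint arm with a two-finger parallel gripper is mounted at the origin on the work surface. World frame = base frame: x ahead of the robot, y to its left, z up, the work surface at z = 0. Lengths are in m, angles in rad, forces in N, time in s.
With the tool pointing down it reaches from about 0.275 to 0.825 m from the base axis. Payload 4.9 kg.
Tool frame: the origin (TCP) lies midway between the tips of the shut fingers; the grasp point (between the pads) lies manip.tcp_to_grasp behind it (manip.tcp_to_grasp is the distance from the TCP to the grasp point, in m); z points along the fingers, y is the line along which they close (so a half turn about z gives the same grasp; the last joint's range is limited). The gripper opens to 85 mm and grips with 20 to 120 N. Pads are 22 mm wide; open, the fingers measure 114 mm over their backs; the gripper's body (76 mm by 85 mm) begins 54 mm behind the grasp point. The pads swing forward as they close: fully open they stand 13 mm farther back than shut.
Start: joints at [1.178, 0.326, -0.193, 1.052, 0, 1.437], TCP at [0.141, 0.532, 0.231] pointing down, gripper open.
Joint ranges: [-2.65, 2.65], [-0.97, 1.79], [-1.3, 1.35], [-1.93, 2.1], [-1.47, 1.37], [-3.14, 3.14]. Speed limits (rad/s): [2.57, 2.57, 3.14, 3.14, 3.14, 3.14].

### API

Orientations are given as a rotation vector (axis times angle).
In Python, from cell import manip gives the robot as it stands.
- The arm moves only by the shell command python3 -m handwheel 'ROWS' [OPENING] [FORCE]. ROWS is JSON, a list that holds one entry, the list of rows, each a list of 4 numbers: the shift along the world's x, y, z in m, then the turn about the world's z in rad. In form: [[[tx, ty, tz, spin], ...]]. A call has 1 to 8 rows; each row is the pose to reach, as a shift and turn from the pose commanded when the call began; what a row does not reach only later rows make up. A row lasts 1/10 s, in which the tool goes at most 50 mm and 8.59 degrees, less where a joint would pass 70% of its speed; a pose out of reach is approached as far as the arm can. A call with a gripper value outside its range is refused whole. OPENING is the opening, from 0 (shut) to 1 (fully open), set as the call begins (- or left out, the last holds). The fingers move at their own pace and stop on an object; FORCE is the grip in N (left out, the last holds). Time passes only in rows, so rows that repeat a pose let the fingers close. It gives the time, the measured TCP pose, the force, the opening and the grip force at its end, in the units of the state.
- manip.state(): the state, without advancing time (a new reading comes with each control period).
- manip.snapshot(name): name is "scene" or "top"; returns a dict with "color" (420x560x3 uint8, blue, green, red), "camera_matrix" (3x3 intrinsics, pixels), "k1" (the pictures are not rectified: a ray, as slopes to the right and down, at radius r is drawn at 1 + k1 r^2 times it, then the intrinsics apply), "camera_from_world" (4x4, takes a point from world to camera coordinates). Camera axes: x right, y up, looking along -z (the intrinsics and any distortion apply to the point x, -y, -z); pixel columns grow to the right and rows downward; lengths in m; the calibration is good to about 2 mm. A picture is of the moment at which its call begins. There is no depth.
- manip.sign_off(): hands the job in; it is judged then, once.
The state is a dict: "time": time; "joint_positions": joint angles; "joint_velocities": joint speeds; "tau": joint torques, N m; "position": TCP position; "ee_rot": TCP orientation; "ft_force": force on the tool from outside, world axes, zero at the start; "ft_torque": the same for the moment, N m; "width": finger opening in m; "gripper_force": force on a finger pad.
Only numpy, scipy, OpenCV 4.12 (cv2) and the standard library are available. Lean on these libraries where they do the work, as an engineer would, in place of code of your own. Each camera call takes 0.05 s, during which the arm holds its last target. There are 200 camera calls.

## Working session

There is one attempt and no reset: what is moved stays moved. The work goes in short steps, Python scripts to look and compute and a shell command to move; the robot and the scene stay as the last step left them, time stands still between calls to the robot, and variables do not carry over. Pictures are saved under pics/ and viewed, at most 10 in all, crops included, and the job is handed in when it is done.

```bash
ls; mkdir -p pics; cat > h.py <<'E'
import numpy as np, cv2
from cell import manip
def snap(n):
    s=manip.snapshot(n); return s
def ray(s,u,v):
    K=np.array(s["camera_matrix"]);T=np.array(s["camera_from_world"])
    p=cv2.undistortPoints(np.array([[[u,v]]],float),K,np.array([s["k1"],0,0,0,0.]))[0,0]
    # undistortPoints: iterative inverse of x(1+k1 r^2)
    d=T[:3,:3].T@np.array([p[0],-p[1],-1.]);o=-T[:3,:3].T@T[:3,3]
    return o,d
def onz(s,u,v,z):
    o,d=ray(s,u,v);return o+d*(z-o[2])/d[2]
def proj(s,P):
    K=np.array(s["camera_matrix"]);T=np.array(s["camera_from_world"])
    c=T[:3,:3]@np.array(P)+T[:3,3];x=c[0]/-c[2];y=-c[1]/-c[2];f=1+s["k1"]*(x*x+y*y)
    return K[0,0]*x*f+K[0,2],K[1,1]*y*f+K[1,2]
E
python3 - <<'E'
from h import *
for n in("scene","top"):
    s=snap(n);cv2.imwrite(f"pics/{n}0.png",s["color"]);o,_=ray(s,280,210);print(n,o,s["camera_matrix"],s["k1"])
st=manip.state();print({k:np.round(st[k],3) for k in st},manip.tcp_to_grasp)
E
```

```text
pics
scene [ 0.92760528 -0.55119346  1.15520802] [[522.31617781   0.         281.15254652]
 [  0.         522.31617781 202.43396693]
 [  0.           0.           1.        ]] -0.0863606353893951
top [0.39963164 0.00286621 1.07986715] [[386.24569384   0.         277.41989323]
 [  0.         386.24569384 211.24952738]
 [  0.           0.           1.        ]] -0.0041255512489519865
{'time': np.float64(0.1), 'joint_positions': array([ 1.178,  0.327, -0.193,  1.052, -0.   ,  1.437]), 'joint_velocities': array([-0.   , -0.001,  0.002,  0.001, -0.   ,  0.001]), 'tau': array([ 1.0000e-03, -4.4424e+01,  2.6304e+01,  8.0000e-03, -0.0000e+00,
        0.0000e+00]), 'position': array([0.141, 0.531, 0.231]), 'ee_rot': array([-4.050e-01, -3.115e+00,  2.000e-03]), 'ft_force': array([ 0.401, -0.808, -0.611]), 'ft_torque': array([-0.036,  0.005,  0.021]), 'gripper_force': np.float64(0.0), 'width': np.float64(0.086)} 0.0187
```

View pics/top0.png

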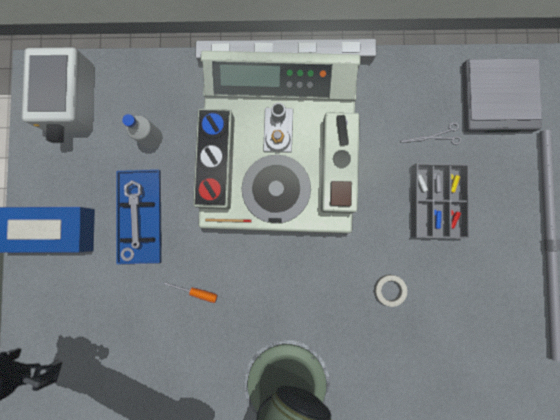

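View pics/scene0.png

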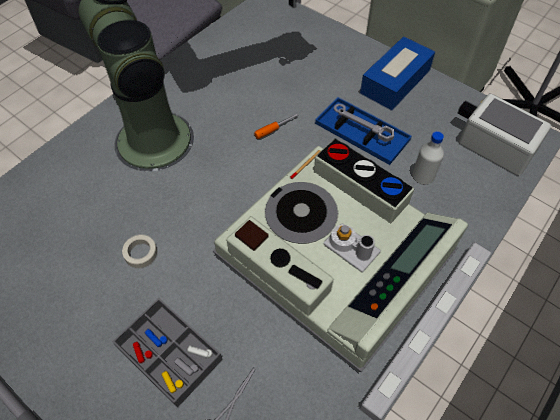

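The top view shows the tray at columns 117-160 with the wrench ring near (133,188) and handle end (135,243). The nut is near (277,138) in top and (345,232) in scene. I'll enlarge these.

```bash
python3 - <<'E'
from h import *
t=snap("top");s=snap("scene")
def crop(s,u,v,w,h,f):return cv2.resize(s["color"][v:v+h,u:u+w],None,fx=f,fy=f,interpolation=cv2.INTER_CUBIC)
A=crop(t,110,165,60,105,5);B=crop(t,250,95,50,65,6);C=crop(s,315,210,50,50,6)
im=np.zeros((600,800,3),np.uint8);im[:525,:300]=A;im[:390,300:600]=B[:390,:300];im[300:600,500:800]=C
cv2.imwrite("pics/z.png",im)
E
```

```text
(no output)
```

View pics/z.png

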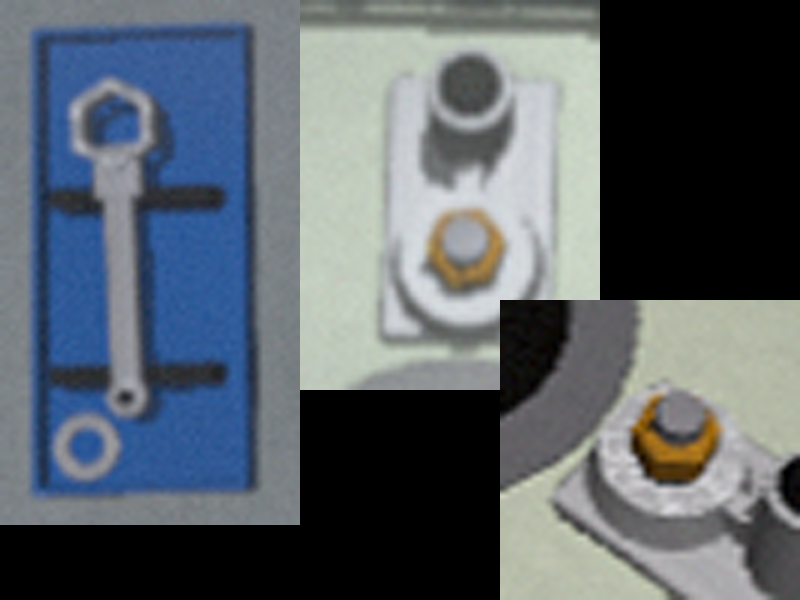

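```bash
python3 - <<'E'
from h import *
t=snap("top");s=snap("scene")
def tri(a,b):
    (o1,d1),(o2,d2)=a,b
    A=np.stack([d1,-d2],1);x=np.linalg.lstsq(A,o2-o1,rcond=None)[0]
    p,q=o1+d1*x[0],o2+d2*x[1];return (p+q)/2,np.linalg.norm(p-q)
print("stud",tri(ray(t,277.5,135.2),ray(s,345.3,229.7)))
# wrench
r=onz(t,132.6,188.8,.0425);e=onz(t,135,244.4,.04);print("ring",r,"end",e,np.linalg.norm(r-e),"yaw",np.arctan2(*(r-e)[[1,0]]))
# tray blue rim corners
for c in[(35,28),(251,23),(257,487),(35,492)]:print("tray",onz(t,110+c[0]/5,165+c[1]/5,.018))
# machine edges: bracket plate & deck
def orange(s,u,v,w,h):
    c=cv2.resize(s["color"][v:v+h,u:u+w],None,fx=8,fy=8,interpolation=cv2.INTER_CUBIC);g=cv2.cvtColor(c,cv2.COLOR_BGR2HSV)
    return cv2.inRange(g,(8,110,50),(28,255,255))
for n,im,b in(("top",t,(265,122,25,28)),("scene",s,(333,220,26,28))):
    m=orange(im,*b);cs,_=cv2.findContours(m,cv2.RETR_EXTERNAL,cv2.CHAIN_APPROX_NONE);c=max(cs,key=cv2.contourArea)[:,0]
    hull=cv2.convexHull(c)[:,0]
    for z in (.115,.122):
        P=np.array([onz(im,b[0]+(x+.5)/8-.5,b[1]+(y+.5)/8-.5,z)[:2] for x,y in hull]).astype(np.float32)
        (cx,cy),R=cv2.minEnclosingCircle(P)
        # resample
        L=np.vstack([P,P[:1]]);dd=np.r_[0,np.cumsum(np.linalg.norm(np.diff(L,axis=0),axis=1))];q=np.linspace(0,dd[-1],600)
        Q=np.stack([np.interp(q,dd,L[:,i]) for i in(0,1)],1);ctr=(Q.max(0)+Q.min(0))/2
        a=np.arctan2(*(Q-ctr).T[::-1]);rr=np.linalg.norm(Q-ctr,axis=1)
        f=(rr*np.exp(-6j*a)).mean();print(n,z,"ctr",ctr,"R",R,"ext",Q.max(0)-Q.min(0),"amp",abs(f),"yaw deg",-np.degrees(np.angle(f))/6)
E
```

```text
stud (array([0.65121469, 0.02022446, 0.14259091]), np.float64(0.006059282721115299))
ring [0.53086173 0.41477868 0.0425    ] end [0.37997043 0.40608098 0.04      ] 0.15116244853227928 yaw 0.057578480539418074
tray [0.58545667 0.46957947 0.018     ]
tray [0.58740848 0.34800274 0.018     ]
tray [0.33003127 0.34053214 0.018     ]
tray [0.32757084 0.46351026 0.018     ]
top 0.115 ctr [0.65064777 0.01938852] R 0.01505795307457447 ext [0.02272674 0.02919398] amp 0.00011899366447222392 yaw deg -5.817850021689554
top 0.122 ctr [0.64882667 0.01926865] R 0.014949439093470573 ext [0.02256188 0.02898218] amp 0.00011813334275406 yaw deg -5.8176952003887505
scene 0.115 ctr [0.64663632 0.02849695] R 0.01978357508778572 ext [0.03393746 0.03700615] amp 0.0004200879363055529 yaw deg 27.541393521933845
scene 0.122 ctr [0.6485271  0.02459597] R 0.019651073962450027 ext [0.03370909 0.03675713] amp 0.00041726080969586035 yaw deg 27.54138205010396
```

```bash
python3 - <<'E'
from h import *
t=snap("top");s=snap("scene")
for i in range(5):
    if i==0:T=t["color"].astype(float);S=s["color"].astype(float)
    else:T+=snap("top")["color"];S+=snap("scene")["color"]
T/=5;S/=5
def crop(I,u,v,w,f):return cv2.resize(I[v:v+w,u:u+w],None,fx=f,fy=f,interpolation=cv2.INTER_CUBIC)
A=crop(T,265,122,26,15);B=crop(S,330,218,30,13)
im=np.zeros((400,800,3),np.uint8);im[:390,:390]=np.clip(A*1.2,0,255);im[:390,400:790]=np.clip(B*1.3,0,255)
cv2.imwrite("pics/n.png",im)
E
```

```text
(no output)
```

View pics/n.png

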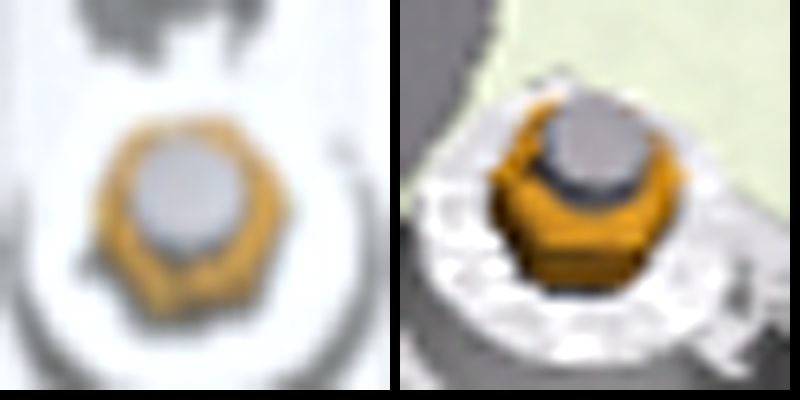

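The nut in scene view has a face toward the camera, with its upper edge from about (525,252) to (643,252) in the crop, and right and left corners at (685,185) and (492,185).

```bash
python3 - <<'E'
from h import *
s=snap("scene");t=snap("top")
f=lambda c:(330+(c[0]-400+.5)/13-.5,218+(c[1]+.5)/13-.5)
g=lambda c:(265+(c[0]+.5)/15-.5,122+(c[1]+.5)/15-.5)
def ed(a,b,z,im=s,F=f):
    p,q=onz(im,*F(a),z),onz(im,*F(b),z);d=q-p;print(z,np.round((p+q)/2,4),"len",np.linalg.norm(d),"ang",np.degrees(np.arctan2(d[1],d[0])))
ed((525,252),(643,252),.130);ed((528,290),(635,290),.117);ed((492,185),(685,185),.13)
ed((643,252),(685,185),.13);ed((492,185),(525,252),.13)
print("top");ed((97,205),(290,210),.13,t,g);ed((240,122),(290,210),.13,t,g);ed((145,121),(238,121),.13,t,g);ed((165,318),(250,293),.125,t,g)
# stud again
def tri(a,b):
    (o1,d1),(o2,d2)=a,b
    x=np.linalg.lstsq(np.stack([d1,-d2],1),o2-o1,rcond=None)[0];p,q=o1+d1*x[0],o2+d2*x[1];return (p+q)/2,p-q
print(tri(ray(t,*g((188,192))),ray(s,*f((597,145)))))
# boss ellipse in scene: visible rim extents; deck front edge
for c in[(35,28),(251,23),(257,487),(35,492)]:print("tray",onz(t,110+c[0]/5-.4,165+c[1]/5-.4,.018)[:2])
print(onz(t,132.2,188.4,.0425),onz(t,134.6,244,.04))
print("deck edge",onz(t,201,227,.085),onz(t,351,229,.085), onz(t,196,110,.15),onz(t,201,227,.085))
E
```

```text
0.13 [0.658  0.0116 0.13  ] len 0.020752781966572466 ang 38.93929095066628
0.117 [0.6588 0.0121 0.117 ] len 0.01898763869466579 ang 38.931447136722795
0.13 [0.6507 0.0234 0.13  ] len 0.03416336122527088 ang 38.95334932840216
0.13 [0.665  0.0261 0.13  ] len 0.016103373495188544 ang 97.43749201296374
0.13 [0.6437 0.0089 0.13  ] len 0.014603001031528316 ang -31.053873439370474
top
0.13 [0.6519 0.0185 0.13  ] len 0.03215388955556377 ang -91.99013197237073
0.13 [0.6588 0.0066 0.13  ] len 0.017089050239901638 ang -151.10533996249012
0.13 [0.6665 0.0188 0.13  ] len 0.015502549766810845 ang -90.4990133233192
0.125 [0.6365 0.0163 0.125 ] len 0.014813171804805654 ang -73.8364891198251
(array([0.6509218 , 0.02011671, 0.14733603]), array([-0.00201908, -0.0019873 , -0.00057636]))
tray [0.58659429 0.47073561]
tray [0.58854372 0.34914494]
tray [0.33112595 0.34165503]
tray [0.32866756 0.46464679]
[0.53196401 0.41589929 0.0425    ] [0.38105132 0.40719218 0.04      ]
deck edge [0.42507908 0.21770847 0.085     ] [ 0.4183194  -0.16859787  0.085     ] [0.71179502 0.21875172 0.15      ] [0.42507908 0.21770847 0.085     ]
```

```bash
python3 -m handwheel '[[[0.1,-0.04,-0.02,0.1],[0.2,-0.08,-0.05,0.2],[0.306,-0.12,-0.09,0.316],[0.306,-0.12,-0.12,0.316],[0.306,-0.12,-0.13,0.316],[0.306,-0.12,-0.13,0.316],[0.306,-0.12,-0.13,0.316],[0.306,-0.12,-0.13,0.316]]]' 0.45 60; python3 - <<'E'
from h import *
s=snap("scene");t=snap("top")
def crop(s,u,v,w,h,f):return cv2.resize(s["color"][v:v+h,u:u+w],None,fx=f,fy=f,interpolation=cv2.INTER_CUBIC)
A=crop(t,100,165,80,110,5);B=crop(s,300,60,130,130,3);im=np.zeros((550,800,3),np.uint8);im[:,:400]=A;im[:390,410:800]=B
cv2.imwrite("pics/g.png",im);st=manip.state();print(st["position"],st["ee_rot"],st["width"])
E
```

```text
time: 1.7
position: [0.45, 0.4085, 0.0981]
ee_rot: [0.081, -3.139, 0.004]
ft_force: [-1.3, 0.3, 1.1]
width: 0.0385
gripper_force: 0.0
[0.44730852 0.41047856 0.10005654] [ 8.56168468e-02 -3.13844956e+00  1.64717012e-03] 0.0381479112168399
```

View pics/g.png

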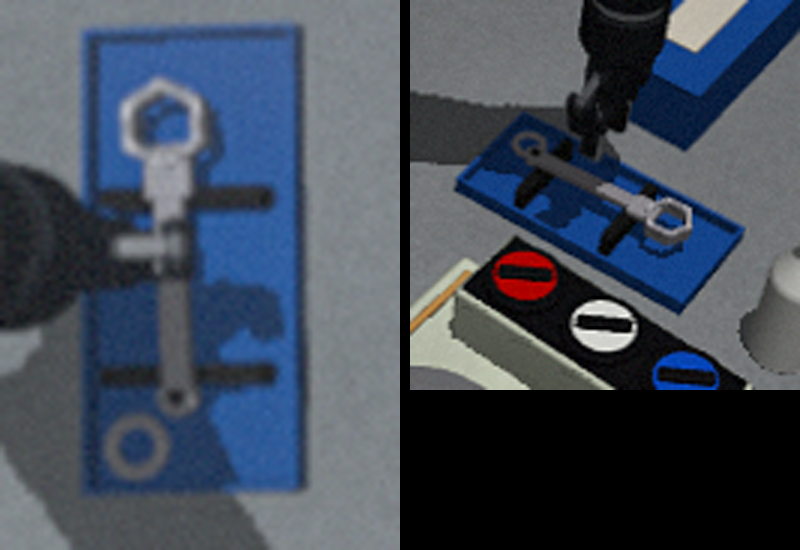

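The gripper hangs over the handle between the rests, at about (175,245) in the crop. I'll go down and grip.

```bash
python3 -m handwheel '[[[0,0,-0.03,0],[0,0,-0.06,0],[0,0,-0.075,0],[0,0,-0.081,0],[0,0,-0.081,0],[0,0,-0.081,0]]]'; python3 -m handwheel '[[[0,0,0,0],[0,0,0,0],[0,0,0,0],[0,0,0,0],[0,0,0,0],[0,0,0,0]]]' 0 80; python3 -m handwheel '[[[0,0,0.02,0],[0,0,0.05,0],[0,0,0.09,0],[0,0,0.14,0],[0,0,0.18,0],[0,0,0.2,0],[0,0,0.2,0]]]'
```

```text
time: 2.4
position: [0.4469, 0.4128, 0.0217]
ee_rot: [-0.092, 3.139, 0.002]
ft_force: [-0.1, 0.5, -0.3]
width: 0.0385
gripper_force: 0.0
time: 3.0
position: [0.4475, 0.4126, 0.0219]
ee_rot: [-0.09, 3.139, 0.003]
ft_force: [-1.3, 0.3, 6.4]
width: 0.0142
gripper_force: 78.4
time: 3.7
position: [0.4484, 0.4128, 0.224]
ee_rot: [-0.089, 3.135, 0.006]
ft_force: [0.5, 0.4, -2.9]
width: 0.0143
gripper_force: 78.7
```

```bash
python3 -m handwheel '[[[0.01,-0.04,0,0],[0.02,-0.08,0,0],[0.03,-0.12,0,0],[0.045,-0.16,0,0.05],[0.06,-0.2,0,0.15],[0.075,-0.24,0,0.25],[0.09,-0.28,0,0.35],[0.1,-0.32,0,0.45]]]'; python3 -m handwheel '[[[0.01,-0.04,0,0.086],[0.02,-0.08,0,0.086],[0.0335,-0.1187,0,0.086],[0.0335,-0.1187,-0.02,0.086],[0.0335,-0.1187,-0.04,0.086],[0.0335,-0.1187,-0.04,0.086],[0.0335,-0.1187,-0.04,0.086],[0.0335,-0.1187,-0.04,0.086]]]'; python3 - <<'E'
from h import *
s=snap("scene");t=snap("top")
for i in range(4):
    pass
def crop(s,u,v,w,h,f):return cv2.resize(s["color"][v:v+h,u:u+w],None,fx=f,fy=f,interpolation=cv2.INTER_CUBIC)
im=np.zeros((600,800,3),np.uint8);im[:560,:400]=crop(t,255,115,50,70,8);im[:560,400:]=crop(s,310,190,50,70,8)
cv2.imwrite("pics/a.png",im);st=manip.state();print(st["position"],st["ee_rot"])
E
```

```text
time: 4.5
position: [0.5462, 0.0898, 0.218]
ee_rot: [0.793, -3.037, -0.001]
ft_force: [0.5, 0.7, -3.4]
width: 0.014
gripper_force: 78.9
time: 5.3
position: [0.5804, -0.0267, 0.1806]
ee_rot: [-0.919, 3.004, -0.0]
ft_force: [0.4, 0.0, -2.5]
width: 0.0142
gripper_force: 79.1
[ 0.58083381 -0.02676323  0.18118818] [-9.18684301e-01  3.00277921e+00 -1.27725559e-03]
```

View pics/a.png

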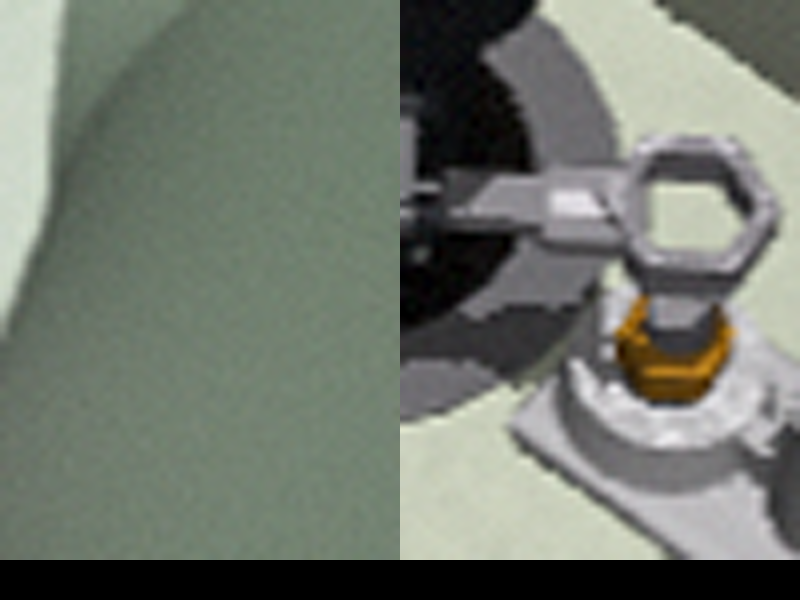

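```bash
python3 - <<'E'
from h import *
s=snap("scene")
f=lambda c:(310+(c[0]-400+.5)/8-.5,190+(c[1]+.5)/8-.5)
g=lambda c:onz(s,*f(c),.2025)
P={k:g(v) for k,v in dict(A=(650,140),B=(735,138),C=(778,205),D=(735,265),E=(633,252),F=(608,195)).items()}
for a,b in("AB","ED","BC","AF","BE","CD"):
    d=P[b]-P[a];print(a+b,np.linalg.norm(d),np.degrees(np.arctan2(d[1],d[0])))
print((P["A"]+P["D"])/2,(P["B"]+P["E"])/2,(P["C"]+P["F"])/2)
st=manip.state();p=st["position"];print(p,p[:2]+.085*np.array([np.cos(.593),np.sin(.593)]))
h=lambda c:onz(s,*f(c),.131);d=h((718,372))-h((640,370));print("nut front edge",np.linalg.norm(d),np.degrees(np.arctan2(d[1],d[0])))
# nut contour edges: averaged orange mask of lower parts
I=s["color"].astype(np.float32)
for i in range(9):I+=snap("scene")["color"]
I/=10;c=cv2.resize(I[218:248,330:360],None,fx=25,fy=25,interpolation=cv2.INTER_CUBIC)
cv2.imwrite("pics/nn.png",cv2.resize(np.clip(c*1.3,0,255).astype(np.uint8)[100:750,0:750],(690,598)))
E
```

```text
AB 0.02351615068003202 40.6417735594589
ED 0.027638692703273265 30.347347535513528
BC 0.024190612213330947 -26.387035092004215
AF 0.02205575527663042 -85.99075650610123
BE 0.048033678648122906 -90.37341073792543
CD 0.023392094406473045 -85.41897547244555
[0.64885532 0.02095454 0.2025    ] [0.64585151 0.0216308  0.2025    ] [0.64869221 0.02161234 0.2025    ]
[ 0.58080714 -0.02675107  0.18120173] [0.65129491 0.02075129]
nut front edge 0.02226475347342101 37.2355884566717
```

View pics/nn.png

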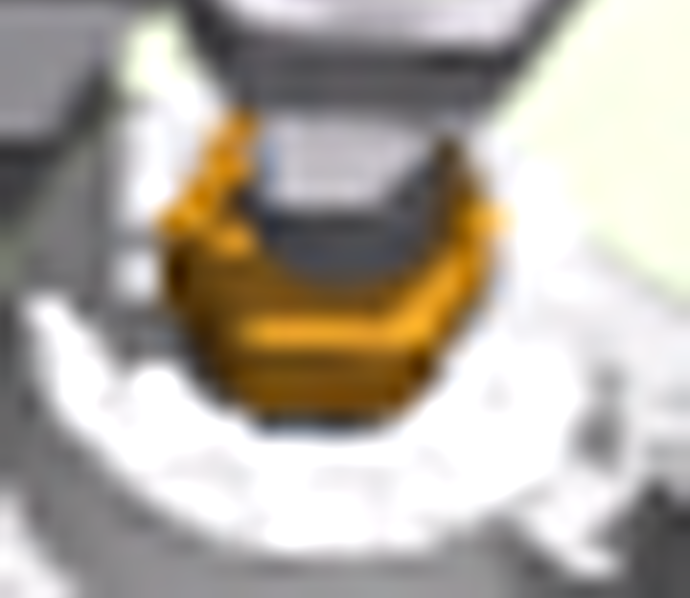

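```bash
python3 - <<'E'
from h import *
s=snap("scene")
for p in[(.6513,.0208,.2025),(.651,.02,.131),(.651,.02,.145),(.6587,.0263,.131)]:print(p,proj(s,p))
# ring mid observed
print(310+(688-400+.5)/8-.5,190+197.5/8-.5)
# accurate ring silhouette: difference of columns
c=s["color"][195:232,384-2:412] if 0 else s["color"]
g=cv2.cvtColor(c,cv2.COLOR_BGR2HSV)
# print deck-colour (greenish) hole inside the ring: centroid
m=cv2.inRange(g,(25,20,120),(60,255,255));n,l,st,ce=cv2.connectedComponentsWithStats(m)
for i in range(1,n):
    if 330<ce[i][0]<360 and 200<ce[i][1]<230:print("hole",st[i],ce[i])
print(manip.state()["position"])
E
```

```text
(0.6513, 0.0208, 0.2025) (np.float64(346.95370010057184), np.float64(215.4373185612351))
(0.651, 0.02, 0.131) (np.float64(343.3365520698027), np.float64(232.5953016833559))
(0.651, 0.02, 0.145) (np.float64(343.9565171170966), np.float64(229.40243555642436))
(0.6587, 0.0263, 0.131) (np.float64(347.6660411119026), np.float64(232.57319427170003))
345.5625 214.1875
hole [341 213  12   9  82] [345.86585366 216.54878049]
hole [335 223   3   3   6] [335.83333333 224.16666667]
[ 0.58023099 -0.02700457  0.18027972]
```

```bash
python3 -m handwheel '[[[0.0045,-0.001,-0.01,0.044],[0.0045,-0.001,-0.02,0.044],[0.0045,-0.001,-0.032,0.044],[0.0045,-0.001,-0.032,0.044],[0.0045,-0.001,-0.032,0.044]]]'; python3 - <<'E'
from h import *
s=snap("scene");I=s["color"].astype(np.float32)
for i in range(5):I+=snap("scene")["color"]
I/=6;c=cv2.resize(I[200:250,320:370],None,fx=12,fy=12,interpolation=cv2.INTER_CUBIC)
cv2.imwrite("pics/b.png",np.clip(c,0,255).astype(np.uint8))
for p in[(.653,.0215,.1725),(.653,.0215,.1575),(.653,.0215,.145)]:
    u,v=proj(s,p);print(p,(u-320+.5)*12-.5,(v-200+.5)*12-.5)
E
```

```text
time: 6.45
position: [0.5842, -0.0279, 0.1477]
ee_rot: [0.983, -2.982, -0.001]
ft_force: [-1.0, 1.0, -3.3]
width: 0.014
gripper_force: 79.1
(0.653, 0.0215, 0.1725) 321.4817561708967 281.2550151377709
(0.653, 0.0215, 0.1575) 313.07153788474557 323.8936671170874
(0.653, 0.0215, 0.145) 306.1929645938103 358.740988354608
```

View pics/b.png

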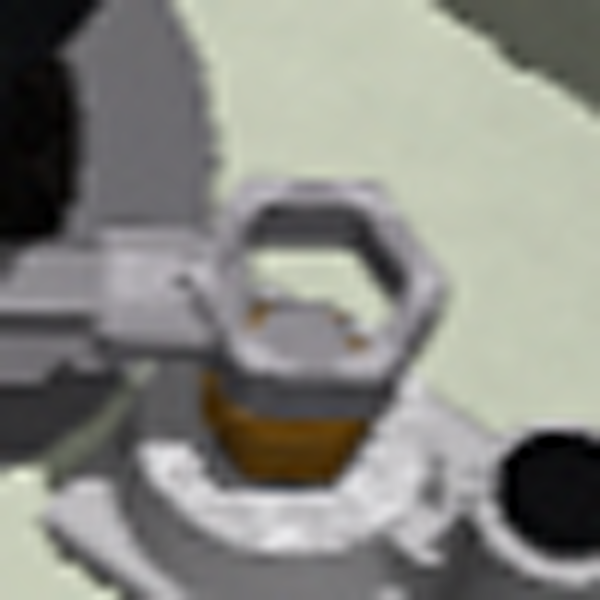

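Ring now sits over the stud: ring centre near (319,277) in the crop, stud near (303,340), about as predicted. Next is a slow descent, watching the force.

```bash
python3 -m handwheel '[[[0,0,-0.005,0],[0,0,-0.01,0],[0,0,-0.013,0],[0,0,-0.013,0],[0,0,-0.013,0]]]'; for i in 1 2 ; do python3 -m handwheel '[[[0,0,-0.001,0],[0,0,-0.002,0],[0,0,-0.002,0]]]'; done
```

```text
time: 7.25
position: [0.5846, -0.028, 0.1351]
ee_rot: [0.984, -2.983, -0.0]
ft_force: [0.2, -0.1, -2.8]
width: 0.0138
gripper_force: 79.1
time: 7.55
position: [0.5847, -0.028, 0.1332]
ee_rot: [0.984, -2.983, 0.0]
ft_force: [0.1, 0.3, -3.1]
width: 0.014
gripper_force: 79.1
time: 7.85
position: [0.5846, -0.028, 0.1311]
ee_rot: [0.984, -2.983, -0.0]
ft_force: [-0.0, 0.4, -2.3]
width: 0.0142
gripper_force: 79.1
```

```bash
for i in 1 2 3; do python3 -m handwheel '[[[0,0,-0.001,0],[0,0,-0.002,0],[0,0,-0.002,0]]]'|grep -v -e width -e grip; done
```

```text
time: 8.15
position: [0.5846, -0.028, 0.1291]
ee_rot: [0.984, -2.983, -0.0]
ft_force: [0.0, -0.3, -2.7]
time: 8.45
position: [0.5846, -0.028, 0.1271]
ee_rot: [0.984, -2.983, -0.0]
ft_force: [-0.3, -0.4, -2.7]
time: 8.75
position: [0.5846, -0.028, 0.1251]
ee_rot: [0.984, -2.983, -0.0]
ft_force: [-0.5, -0.4, -4.1]
```

```bash
for i in 1 2 3; do python3 -m handwheel '[[[0,0,-0.001,0],[0,0,-0.0015,0],[0,0,-0.0015,0]]]'|grep -e pos -e force: -e torque; done
```

```text
position: [0.5847, -0.028, 0.1237]
ft_force: [-0.7, 0.2, -2.8]
gripper_force: 79.1
position: [0.5847, -0.028, 0.1222]
ft_force: [-0.3, -0.0, -4.1]
gripper_force: 79.1
position: [0.5847, -0.028, 0.1207]
ft_force: [-0.4, 0.1, -3.0]
gripper_force: 79.1
```

```bash
for i in 1 2 3; do python3 -m handwheel '[[[0,0,-0.001,0],[0,0,-0.0015,0],[0,0,-0.0015,0]]]'|grep -e pos -e ft_; done; python3 - <<'E'
from h import *
s=snap("scene");c=cv2.resize(s["color"][200:250,320:370],None,fx=12,fy=12,interpolation=cv2.INTER_CUBIC)
cv2.imwrite("pics/c.png",c)
E
```

```text
position: [0.5847, -0.028, 0.1192]
ft_force: [-0.8, -0.2, -2.7]
position: [0.5847, -0.028, 0.1177]
ft_force: [0.8, -0.1, -3.8]
position: [0.5847, -0.028, 0.1162]
ft_force: [-0.5, -0.2, -2.5]
```

View pics/c.png

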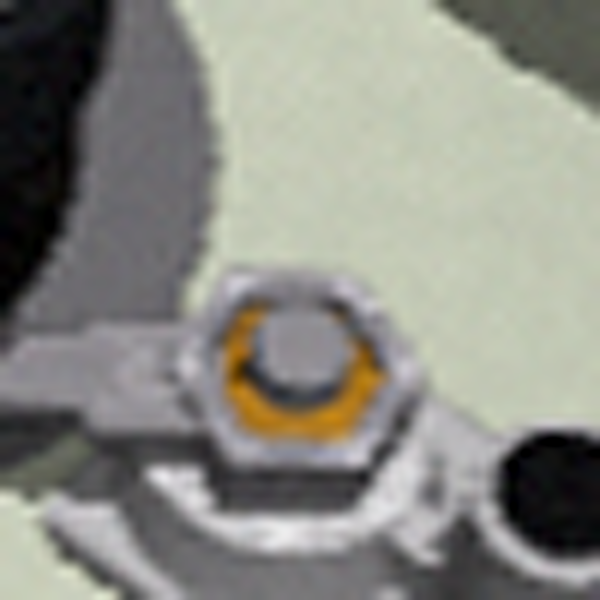

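The ring surrounds the nut, with gold showing evenly inside it around (305,375). I'll continue down to the boss.

```bash
for i in 1 2 3 4; do python3 -m handwheel '[[[0,0,-0.001,0],[0,0,-0.0015,0],[0,0,-0.0015,0]]]'|grep -e pos -e ft_; done
```

```text
position: [0.5846, -0.028, 0.1147]
ft_force: [-0.7, 0.2, -3.1]
position: [0.5847, -0.028, 0.1132]
ft_force: [-0.0, 0.3, -3.6]
position: [0.5847, -0.028, 0.1117]
ft_force: [0.6, -0.7, -3.2]
position: [0.5847, -0.028, 0.1102]
ft_force: [-0.4, -0.5, -2.8]
```

```bash
for i in 1 2 3 4; do python3 -m handwheel '[[[0,0,-0.0005,0],[0,0,-0.001,0],[0,0,-0.001,0]]]'|grep -e pos -e ft_; done
```

```text
position: [0.5848, -0.028, 0.1094]
ft_force: [-1.4, 0.7, -1.5]
position: [0.5848, -0.0281, 0.1087]
ft_force: [-2.8, -0.8, 1.1]
position: [0.5848, -0.0282, 0.1078]
ft_force: [-4.7, -1.3, 6.8]
position: [0.5848, -0.0282, 0.1072]
ft_force: [-5.6, -1.9, 8.2]
```

```bash
cat >> h.py <<'E'
C=np.array([.653,.0215])
def table(t0,t1,step,r=.084):
    n=max(1,int(np.ceil(abs(t1-t0)/step-1e-9)));f=lambda t:-r*np.array([np.cos(t),np.sin(t)])
    for i in range(1,n+1):
        t=t0+(t1-t0)*i/n;d=f(t)-f(t0);print(f"[{d[0]:.4f},{d[1]:.4f},0,{t-t0:.3f}]",end=",")
    print()
def mom():
    st=manip.state();F=st["ft_force"];d=st["position"][:2]-C;w=st["ee_rot"]
    a=np.arctan2(w[1],w[0]);y=((2*a-np.pi/2)-np.pi/2+np.pi/2)%np.pi-np.pi/2
    print("t",st["time"],"yaw",round(y,3),"z",round(st["position"][2],4),"F",np.round(F,1),"Mz",round(st["ft_torque"][2],2),"rxF",round(d[0]*F[1]-d[1]*F[0],3),"r",round(np.hypot(*d),4),"w",round(st["width"],4))
E
python3 -m handwheel '[[[0,0,0.0015,0],[0,0,0.0015,0]]]' >/dev/null;python3 -c "
from h import *
mom();table(.637,-.163,.1);table(-.163,-.563,.1)"
```

```text
t 13.2 yaw 0.637 z 0.1082 F [-3.9 -1.8  4.1] Mz 0.05 rxF -0.071 r 0.0843 w 0.0139
[-0.0047,0.0070,0,-0.100],[-0.0086,0.0144,0,-0.200],[-0.0117,0.0222,0,-0.300],[-0.0141,0.0302,0,-0.400],[-0.0157,0.0385,0,-0.500],[-0.0164,0.0469,0,-0.600],[-0.0163,0.0553,0,-0.700],[-0.0154,0.0636,0,-0.800],
[0.0018,0.0082,0,-0.100],[0.0044,0.0162,0,-0.200],[0.0077,0.0239,0,-0.300],[0.0119,0.0312,0,-0.400],
```

```bash
python3 -m handwheel '[[[-0.0008,-0.0006,0,0],[-0.0055,0.0064,0,-0.1],[-0.0094,0.0138,0,-0.2],[-0.0125,0.0216,0,-0.3],[-0.0149,0.0296,0,-0.4],[-0.0149,0.0296,0,-0.4]]]' >/dev/null; python3 -c "
from h import *
mom()";
```

```text
t 13.8 yaw 0.238 z 0.1083 F [ 1.  -1.2  2.2] Mz -0.13 rxF 0.114 r 0.0842 w 0.014
```

```bash
python3 -m handwheel '[[[-0.0016,0.0083,0,-0.1],[-0.0023,0.0167,0,-0.2],[-0.0022,0.0251,0,-0.3],[-0.0013,0.0334,0,-0.4],[0.0005,0.0416,0,-0.5],[0.0031,0.0496,0,-0.6],[0.0064,0.0573,0,-0.7],[0.0106,0.0646,0,-0.8]]]' >/dev/null; python3 -c "
from h import *
mom();table(-.563,-.663,.1);table(-.663,-.563,.1)"; python3 -m handwheel '[[[0,0,0,0]]]'>/dev/null;python3 -c "
from h import *
mom()"
```

```text
t 14.6 yaw -0.566 z 0.1081 F [-1.1 -5.3  4.8] Mz -0.11 rxF 0.423 r 0.0835 w 0.0139
[0.0048,0.0069,0,-0.100],
[-0.0048,-0.0069,0,0.100],
t 14.7 yaw -0.562 z 0.108 F [ 1.  -4.   4.1] Mz -0.37 rxF 0.245 r 0.0835 w 0.014
```

```bash
python3 -c "
from h import *
table(-.563,-.478,.1);table(-.478,.222,.1);table(.222,.569,.12)"
```

```text
[-0.0035,-0.0062,0,0.085],
[-0.0035,-0.0076,0,0.100],[-0.0062,-0.0156,0,0.200],[-0.0081,-0.0238,0,0.300],[-0.0092,-0.0321,0,0.400],[-0.0094,-0.0405,0,0.500],[-0.0088,-0.0489,0,0.600],[-0.0074,-0.0571,0,0.700],
[0.0027,-0.0093,0,0.116],[0.0064,-0.0183,0,0.231],[0.0112,-0.0268,0,0.347],
```

```bash
m(){ python3 -c "
from h import *
mom()"; }
python3 -m handwheel '[[[-0.0018,-0.0031,0,0.043],[-0.0035,-0.0062,0,0.085],[-0.0035,-0.0062,0,0.085]]]'>/dev/null; m
python3 -m handwheel '[[[0,0,0.002,0],[0,0,0.005,0],[0,0,0.01,0],[0,0,0.016,0],[0,0,0.022,0],[0,0,0.025,0],[0,0,0.025,0]]]'>/dev/null; m
python3 -m handwheel '[[[-0.0035,-0.0076,0,0.1],[-0.0062,-0.0156,0,0.2],[-0.0081,-0.0238,0,0.3],[-0.0092,-0.0321,0,0.4],[-0.0094,-0.0405,0,0.5],[-0.0088,-0.0489,0,0.6],[-0.0074,-0.0571,0,0.7]]]'>/dev/null;m
python3 -m handwheel '[[[0.0027,-0.0093,0,0.116],[0.0064,-0.0183,0,0.231],[0.0112,-0.0268,0,0.347],[0.0112,-0.0268,0,0.347],[0.0112,-0.0268,0,0.347]]]'>/dev/null;m
```

```text
t 15.0 yaw -0.476 z 0.1082 F [ 1.8 -3.8  4. ] Mz -0.1 rxF 0.217 r 0.084 w 0.0142
t 15.7 yaw -0.477 z 0.1321 F [-0.7  0.2 -4. ] Mz -0.05 rxF 0.015 r 0.0866 w 0.0141
t 16.4 yaw 0.227 z 0.1318 F [ 0.8  0.5 -2.3] Mz -0.03 rxF -0.031 r 0.0867 w 0.0139
t 16.9 yaw 0.567 z 0.132 F [ 0.7  1.1 -2.7] Mz -0.02 rxF -0.054 r 0.0858 w 0.0141
```

```bash
m(){ python3 -c "
from h import *
mom();print(manip.state()['position'])"; }
m; python3 -m handwheel '[[[0.0013,0.0008,0,0],[0.0013,0.0008,-0.003,0],[0.0013,0.0008,-0.005,0],[0.0013,0.0008,-0.007,0],[0.0013,0.0008,-0.007,0]]]'>/dev/null; m
python3 -m handwheel '[[[0,0,-0.001,0],[0,0,-0.002,0],[0,0,-0.003,0],[0,0,-0.003,0]]]'>/dev/null; m
python3 -m handwheel '[[[0,0,-0.001,0],[0,0,-0.002,0],[0,0,-0.003,0],[0,0,-0.003,0]]]'>/dev/null; m
```

```text
t 16.9 yaw 0.567 z 0.132 F [ 0.7  1.1 -2.7] Mz -0.02 rxF -0.054 r 0.0858 w 0.0141
[ 0.57985441 -0.02326148  0.13201751]
t 17.4 yaw 0.569 z 0.1253 F [ 0.1  0.2 -3.3] Mz -0.01 rxF -0.008 r 0.084 w 0.014
[ 0.58164675 -0.02290903  0.1253248 ]
t 17.8 yaw 0.569 z 0.1227 F [-0.2 -0.4 -3. ] Mz -0.01 rxF 0.017 r 0.0839 w 0.014
[ 0.58198573 -0.02311603  0.12267096]
t 18.2 yaw 0.569 z 0.1196 F [ 0.2  0.5 -3.8] Mz -0.05 rxF -0.025 r 0.0839 w 0.0138
[ 0.58190289 -0.02310059  0.11958183]
```

```bash
m(){ python3 -c "
from h import *
mom()"; }
python3 -m handwheel '[[[0,0,-0.002,0],[0,0,-0.004,0],[0,0,-0.006,0],[0,0,-0.007,0],[0,0,-0.007,0]]]'>/dev/null; m
python3 -m handwheel '[[[0,0,-0.001,0],[0,0,-0.002,0],[0,0,-0.003,0],[0,0,-0.004,0],[0,0,-0.004,0]]]'>/dev/null; m
python3 -c "
from h import *
table(.569,-.031,.1);table(-.031,-.631,.075)"
```

```text
t 18.7 yaw 0.569 z 0.1125 F [ 0.4  0.3 -3.3] Mz 0.06 rxF -0.005 r 0.084 w 0.0144
t 19.2 yaw 0.569 z 0.1091 F [-2.4 -0.6 -0.6] Mz 0.05 rxF -0.067 r 0.0838 w 0.0138
[-0.0042,0.0073,0,-0.100],[-0.0076,0.0150,0,-0.200],[-0.0102,0.0229,0,-0.300],[-0.0120,0.0311,0,-0.400],[-0.0130,0.0395,0,-0.500],[-0.0132,0.0479,0,-0.600],
[0.0004,0.0063,0,-0.075],[0.0013,0.0125,0,-0.150],[0.0027,0.0187,0,-0.225],[0.0045,0.0247,0,-0.300],[0.0068,0.0306,0,-0.375],[0.0095,0.0363,0,-0.450],[0.0126,0.0417,0,-0.525],[0.0161,0.0470,0,-0.600],
```

```bash
m(){ python3 -c "
from h import *
mom()"; }
python3 -m handwheel '[[[-0.0042,0.0073,0,-0.1],[-0.0076,0.015,0,-0.2],[-0.0102,0.0229,0,-0.3],[-0.012,0.0311,0,-0.4],[-0.013,0.0395,0,-0.5],[-0.0132,0.0479,0,-0.6]]]'>/dev/null; m
python3 -m handwheel '[[[0.0004,0.0063,0,-0.075],[0.0004,0.0063,0,-0.075]]]'>/dev/null; m
python3 -m handwheel '[[[0.0009,0.0062,0,-0.075],[0.0009,0.0062,0,-0.075]]]'>/dev/null; m
python3 -m handwheel '[[[0.0014,0.0062,0,-0.075],[0.0014,0.0062,0,-0.075]]]'>/dev/null; m
```

```text
t 19.8 yaw -0.036 z 0.1091 F [-1.7 -4.1 -0.6] Mz -0.14 rxF 0.345 r 0.0841 w 0.0142
t 20.0 yaw -0.106 z 0.1091 F [-2.2 -4.7 -0.3] Mz -0.41 rxF 0.412 r 0.0841 w 0.0138
t 20.2 yaw -0.18 z 0.109 F [-1.4 -5.5 -0.3] Mz -0.44 rxF 0.478 r 0.084 w 0.0139
t 20.4 yaw -0.255 z 0.109 F [-1.1 -5.6  0.3] Mz -0.47 rxF 0.478 r 0.084 w 0.014
```

```bash
m(){ python3 -c "
from h import *
mom()"; }
python3 -m handwheel '[[[0.0018,0.006,0,-0.075],[0.0018,0.006,0,-0.075]]]'>/dev/null; m
python3 -m handwheel '[[[0.0023,0.0059,0,-0.075],[0.0023,0.0059,0,-0.075]]]'>/dev/null; m
python3 -m handwheel '[[[0.0027,0.0057,0,-0.075],[0.0027,0.0057,0,-0.075]]]'>/dev/null; m
```

```text
t 20.6 yaw -0.33 z 0.1089 F [-1.8 -7.6  0.2] Mz -0.41 rxF 0.655 r 0.0839 w 0.0142
t 20.8 yaw -0.405 z 0.1089 F [-2.7 -8.8  0.5] Mz -0.21 rxF 0.764 r 0.0838 w 0.014
t 21.0 yaw -0.48 z 0.1088 F [-2.3 -9.   0.7] Mz -0.28 rxF 0.757 r 0.0837 w 0.0138
```

```bash
m(){ python3 -c "
from h import *
mom()"; }
for i in 1 2 3; do python3 -m handwheel '[[[0,0,0,0]]]'>/dev/null; m; done
python3 -m handwheel '[[[0.0016,0.003,0,-0.04],[0.0016,0.003,0,-0.04]]]'>/dev/null; m
for i in 1 2 3; do python3 -m handwheel '[[[0,0,0,0]]]'>/dev/null; m; done
```

```text
t 21.1 yaw -0.479 z 0.1089 F [-2.8 -8.4  0.4] Mz -0.23 rxF 0.732 r 0.0837 w 0.0141
t 21.2 yaw -0.479 z 0.1089 F [-3.2 -8.7  0.8] Mz -0.21 rxF 0.77 r 0.0837 w 0.0142
t 21.3 yaw -0.479 z 0.1089 F [-2.9 -8.   1. ] Mz -0.19 rxF 0.709 r 0.0837 w 0.0137
t 21.5 yaw -0.519 z 0.1088 F [-1.8 -8.9  1.6] Mz -0.12 rxF 0.726 r 0.0836 w 0.0138
t 21.6 yaw -0.519 z 0.1088 F [-3.4 -8.6  0.5] Mz -0.08 rxF 0.768 r 0.0836 w 0.0141
t 21.7 yaw -0.519 z 0.1088 F [-3.1 -8.7  1.3] Mz -0.1 rxF 0.768 r 0.0837 w 0.014
t 21.8 yaw -0.519 z 0.1089 F [-2.9 -8.9  1.4] Mz -0.05 rxF 0.77 r 0.0836 w 0.0141
```

```bash
m(){ python3 -c "
from h import *
mom()"; }
python3 -m handwheel '[[[0.0017,0.0029,0,-0.04],[0.0017,0.0029,0,-0.04]]]'>/dev/null; m
for i in 1 2 3; do python3 -m handwheel '[[[0,0,0,0]]]'>/dev/null; m; done
```

```text
t 22.0 yaw -0.559 z 0.1088 F [-3.7 -9.3  1.1] Mz -0.07 rxF 0.829 r 0.0836 w 0.0137
t 22.1 yaw -0.559 z 0.1088 F [ -3.1 -10.2   1.2] Mz -0.08 rxF 0.869 r 0.0836 w 0.0144
t 22.2 yaw -0.559 z 0.1088 F [ -2.6 -10.5   0.5] Mz -0.05 rxF 0.867 r 0.0836 w 0.014
t 22.3 yaw -0.559 z 0.1088 F [-2.4 -9.3  1.3] Mz -0.05 rxF 0.772 r 0.0836 w 0.014
```

```bash
m(){ python3 -c "
from h import *
mom()"; }
python3 -m handwheel '[[[0.0013,0.0021,0,-0.03],[0.0013,0.0021,0,-0.03]]]'>/dev/null; m
for i in 1 2 3 4; do python3 -m handwheel '[[[0,0,0,0]]]'>/dev/null; m; done
python3 -c "
from h import *
table(-.589,-.504,.045);table(-.504,.026,.09)"
```

```text
t 22.5 yaw -0.589 z 0.1088 F [ -3.7 -10.4   1.6] Mz 0.07 rxF 0.896 r 0.0835 w 0.014
t 22.6 yaw -0.589 z 0.1088 F [-3.1 -9.8  1.8] Mz 0.01 rxF 0.831 r 0.0835 w 0.0143
t 22.7 yaw -0.589 z 0.1088 F [ -2.3 -10.1   1.2] Mz 0.04 rxF 0.814 r 0.0835 w 0.0142
t 22.8 yaw -0.589 z 0.1088 F [ -3.1 -10.1   1.8] Mz 0.03 rxF 0.849 r 0.0835 w 0.014
t 22.9 yaw -0.589 z 0.1088 F [-3.  -9.9  1.1] Mz 0.02 rxF 0.83 r 0.0835 w 0.0139
[-0.0019,-0.0030,0,0.042],[-0.0037,-0.0061,0,0.085],
[-0.0033,-0.0066,0,0.088],[-0.0060,-0.0136,0,0.177],[-0.0081,-0.0207,0,0.265],[-0.0095,-0.0280,0,0.353],[-0.0103,-0.0353,0,0.442],[-0.0104,-0.0428,0,0.530],
```

```bash
m(){ python3 -c "
from h import *
mom()"; }
python3 -m handwheel '[[[0.0009,0.0014,0,-0.02],[0.0009,0.0014,0,-0.02]]]'>/dev/null; m
for i in 1 2; do python3 -m handwheel '[[[0,0,0,0]]]'>/dev/null; m; done
python3 -m handwheel '[[[-0.0023,-0.0037,0,0.052],[-0.0046,-0.0075,0,0.105],[-0.0046,-0.0075,0,0.105]]]'>/dev/null; m
python3 -m handwheel '[[[0,0,0.002,0],[0,0,0.005,0],[0,0,0.01,0],[0,0,0.016,0],[0,0,0.022,0],[0,0,0.027,0],[0,0,0.032,0]]]'>/dev/null; m
```

```text
t 23.1 yaw -0.609 z 0.1088 F [ -2.8 -10.4   0.1] Mz 0.09 rxF 0.857 r 0.0835 w 0.0141
t 23.2 yaw -0.609 z 0.1088 F [ -3.  -10.8   2. ] Mz 0.07 rxF 0.895 r 0.0835 w 0.0142
t 23.3 yaw -0.609 z 0.1088 F [ -3.6 -10.2   1.7] Mz 0.09 rxF 0.872 r 0.0835 w 0.0141
t 23.6 yaw -0.504 z 0.109 F [-2.  -6.1  1.1] Mz -0.39 rxF 0.527 r 0.0837 w 0.0136
t 24.3 yaw -0.504 z 0.1409 F [-0.6 -1.  -3.6] Mz -0.01 rxF 0.099 r 0.085 w 0.0139
```

```bash
python3 -m handwheel '[[[0,0,0.03,0],[0,0,0.06,0],[0,0,0.085,0],[0,0,0.085,0],[0,0,0.085,0]]]'; python3 -c "
from h import *
mom();p=manip.state()['position'];print(np.array([.447,.4115])-p[:2])"
```

```text
time: 24.8
position: [0.5793, 0.0634, 0.2256]
ee_rot: [0.784, 3.042, 0.001]
ft_force: [0.2, -0.1, -3.6]
width: 0.0141
gripper_force: 79.2
t 24.8 yaw -0.505 z 0.2256 F [ 0.2 -0.1 -3.6] Mz -0.02 rxF -0.006 r 0.0848 w 0.0141
[-0.13226059  0.34814665]
```

```bash
python3 -m handwheel '[[[-0.016,0.043,0,0.08],[-0.032,0.086,0,0.16],[-0.048,0.129,0,0.24],[-0.064,0.172,0,0.32],[-0.08,0.215,0,0.4],[-0.096,0.258,0,0.48],[-0.112,0.301,0,0.562],[-0.132,0.348,0,0.562]]]' >/dev/null; python3 -m handwheel '[[[0,0,0,0],[0,0,-0.04,0],[0,0,-0.08,0],[0,0,-0.12,0],[0,0,-0.15,0],[0,0,-0.16,0],[0,0,-0.16,0]]]';python3 -c "
from h import *
mom();p=manip.state()['position'];print(np.array([.447,.4115])-p[:2])
s=snap('scene');cv2.imwrite('pics/d.png',cv2.resize(s['color'][60:190,290:430],None,fx=5,fy=4.6))"
```

```text
time: 26.3
position: [0.4458, 0.4085, 0.0632]
ee_rot: [0.088, -3.136, 0.005]
ft_force: [0.3, -0.4, -3.8]
width: 0.0138
gripper_force: 79.3
t 26.3 yaw 0.056 z 0.0632 F [ 0.3 -0.4 -3.8] Mz 0.03 rxF -0.031 r 0.4389 w 0.0138
[0.001164   0.00301863]
```

View pics/d.png

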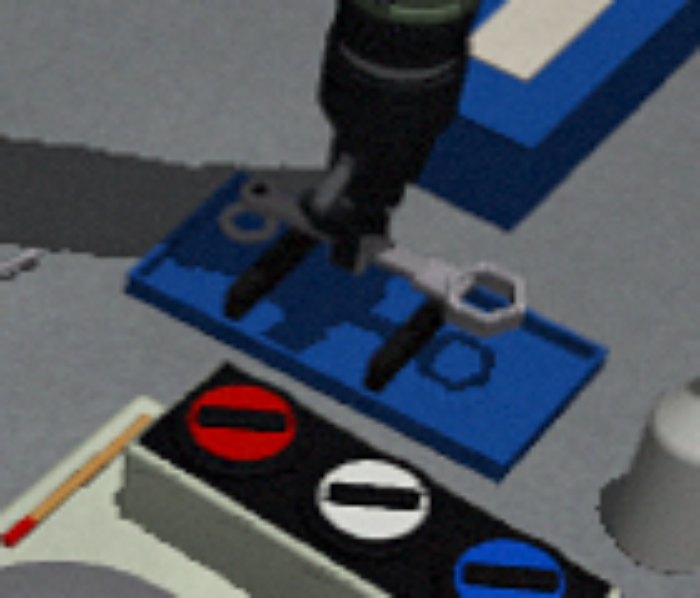

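The wrench hangs above both rests, ring at (485,297) and handle end at (258,190). I'll lower it until it's felt.

```bash
python3 -m handwheel '[[[0.001,0.002,-0.015,0],[0.001,0.002,-0.03,0],[0.001,0.002,-0.036,0],[0.001,0.002,-0.039,0],[0.001,0.002,-0.039,0],[0.001,0.002,-0.039,0]]]'; for i in 1 2 3; do python3 -m handwheel '[[[0,0,-0.001,0],[0,0,-0.001,0]]]' | grep -e pos -e ft_;done
```

```text
time: 26.95
position: [0.4492, 0.4124, 0.0275]
ee_rot: [-0.088, 3.139, 0.001]
ft_force: [0.0, 0.2, -2.4]
width: 0.014
gripper_force: 79.4
position: [0.4489, 0.4122, 0.0262]
ft_force: [-0.0, 1.1, -2.5]
position: [0.4486, 0.412, 0.0248]
ft_force: [-0.2, -0.7, -3.3]
position: [0.4486, 0.4119, 0.0236]
ft_force: [-0.1, -0.4, -2.5]
```

```bash
for i in 1 2 3 4; do python3 -m handwheel '[[[0,0,-0.0007,0],[0,0,-0.0007,0]]]' | grep -e pos -e ft_;done
```

```text
position: [0.4486, 0.412, 0.023]
ft_force: [-0.2, -0.1, -2.1]
position: [0.4486, 0.412, 0.0223]
ft_force: [-0.1, -0.1, -3.5]
position: [0.4487, 0.412, 0.022]
ft_force: [-2.1, -0.9, 0.3]
position: [0.4487, 0.412, 0.0219]
ft_force: [-3.4, -1.5, 4.9]
```

```bash
python3 -m handwheel '[[[0,0,0,0],[0,0,0,0],[0,0,0,0],[0,0,0,0],[0,0,0,0]]]' 0.4; python3 -m handwheel '[[[0,0,0.01,0],[0,0,0.03,0],[0,0,0.06,0],[0,0,0.1,0],[0,0,0.14,0],[0,0,0.18,0],[0,0,0.2,0],[0,0,0.2,0]]]'; python3 -m handwheel '[[[-0.04,0.02,0.0,0],[-0.08,0.04,0,0],[-0.12,0.06,0,0],[-0.16,0.08,0,0],[-0.16,0.08,0,0],[-0.16,0.08,0,0],[-0.16,0.08,0,0]]]'; python3 - <<'E'
from h import *
t=snap("top");c=t["color"][165:270,110:170]
g=cv2.cvtColor(c,cv2.COLOR_BGR2HSV);m=cv2.inRange(g,(0,0,95),(180,90,255))
n,l,st,ce=cv2.connectedComponentsWithStats(m)
for i in range(1,n):
    if 100<st[i][4]<1500 and st[i][0]>8 and st[i][0]+st[i][2]<48:
        ys,xs=np.where(l==i);print(st[i])
        a=onz(t,110+xs[ys<ys.min()+15].mean(),165+ys.min(),.0425);b=onz(t,110+xs[ys>ys.max()-5].mean(),165+ys.max(),.04)
        print(a,b,np.linalg.norm(a-b),np.degrees(np.arctan2(*(a-b)[[1,0]])))
s=snap("scene")
for p in[(.532,.416,.0425),(.381,.407,.04)]:print(proj(s,p))
c=cv2.imread("pics/scene0.png");d=cv2.absdiff(cv2.GaussianBlur(s["color"],(5,5),0),cv2.GaussianBlur(c,(5,5),0))[95:165,310:415].max(2);print("diff px in tray",(d>40).sum())
E
```

```text
time: 28.85
position: [0.4488, 0.412, 0.0209]
ee_rot: [-0.088, 3.14, 0.0]
ft_force: [-0.2, 0.2, -0.4]
width: 0.0342
gripper_force: 0.0
time: 29.65
position: [0.4505, 0.4134, 0.2257]
ee_rot: [-0.088, 3.134, 0.007]
ft_force: [0.3, -0.5, 0.0]
width: 0.0342
gripper_force: 0.0
time: 30.35
position: [0.2892, 0.4915, 0.2204]
ee_rot: [0.087, -3.14, 0.001]
ft_force: [-0.5, 0.5, -0.5]
width: 0.0338
gripper_force: 0.0
[ 15  15  17  68 504]
[0.5549869  0.41360344 0.0425    ] [0.37296639 0.40448774 0.04      ] 0.1822657734306861 2.8670120937530927
[ 11  83  13  13 102]
[0.37041627 0.4268867  0.0425    ] [0.33811573 0.42754412 0.04      ] 0.03240381542013958 -1.1659995165998385
(np.float64(385.79693943471744), np.float64(133.62166820658808))
(np.float64(340.70742499060253), np.float64(111.69429688343146))
diff px in tray 0
```

```bash
python3 -c "
from cell import manip
print(manip.sign_off())"
```

```text
the job is handed in; nothing more can be done
None
```

I tightened the nut in two wrench strokes to about 0.95 N m by the wrist force reading (target 0.75 to 1.2 N m). The wrench is back across both tray rests, and I handed the job in at about 30 s; no verdict came back, and the washer squeeze is inferred from that torque, not measured directly.

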